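Stack the stack-nest tote the right way round

ROBOT

A 6-joint arm with a two-finger parallel gripper is mounted at the origin on the work surface; the furniture and walls round the work are solid. World frame = base frame: x ahead of the robot, y to its left, z up, the work surface at z = 0. Lengths are in m, angles in rad, forces in N, time in s.
With the tool pointing down it reaches from about 0.3 to 0.85 m from the base axis. Payload 5.4 kg.
Tool frame: the origin (TCP) lies midway between the tips of the shut fingers; the grasp point (between the pads) lies 19 mm behind it; x points along the fingers, y is the direction in which the jaws open and shut, and the axes are right-handed (so a half turn about x gives the same grasp; the last joint's range is limited). The gripper opens to 85 mm and grips with 20 to 120 N. Pads are 22 mm wide; open, the fingers measure 114 mm over their backs; the gripper's body (76 mm by 85 mm) begins 54 mm behind the grasp point. The pads swing forward as they close: fully open they stand 13 mm farther back than shut.
Start: joints at [-1.502, 0.158, 1.597, -0, 1.386, -0.21], TCP at [0.158, -0.553, 0.231] pointing down, gripper open.
Joint ranges: [-2.91, 2.91], [-0.94, 2.29], [0.18, 2.7], [-1.29, 4.43], [0.17, 2.64], [-3, 3]. Speed limits (rad/s): [2.57, 2.57, 3.14, 3.14, 3.14, 3.14].

INTERFACE

Orientations are given as [roll, pitch, yaw] about the fixed x, y, z axes, in that order (R = Rz(yaw) Ry(pitch) Rx(roll)).
In Python, from rig import env gives the robot as it stands. The module is installed in compiled form; this text tells all that it offers.
- The arm moves only by the tool drive_tool, never from a script. Its argument "rows" is a list of rows, each an object with "travel": the shift along the tool's x, y, z in m, a list of three; "turn": the turn, a rotation vector about the tool's x, y, z in rad, a list of three; "gripper": the finger opening in m, from 0 to 0.0854. A call has 1 to 5 rows; each row is the pose to reach, as a shift and turn from the pose measured when the call began, along the tool's axes at that moment; what a row does not reach only later rows make up. A row lasts 1/8 s, in which the tool goes at most 62.5 mm and 10.7 degrees, less where a joint would pass 70% of its speed; a pose out of reach is approached as far as the arm can. A call with a gripper value outside its range is refused whole. The fingers move at their own pace and stop on an object; the grip force is fixed at half the most. Time passes only in rows, so rows that repeat a pose let the fingers close. It gives the time, the measured TCP pose, the force and the opening at its end, in the units of the state.
- env.state(): the state, without advancing time (a new reading comes with each control period).
- env.camera(name): name is "scene" or "top" or "wrist"; returns a dict with "color" (480x640x3 uint8, red, green, blue), "intrinsics" (3x3 intrinsics, pixels), "position" and "rotation" of the camera in the world; the wrist camera has in their place "mount" (4x4, takes a point from camera to tool coordinates, whose origin is the TCP and whose axes are the tool frame's). Camera axes: x right, y down, z forward; pixel columns grow to the right and rows downward; lengths in m; the calibration is good to about 2 mm. The wrist camera is an equidistant fisheye: a pixel r from the principal point sees the ray r / f radians off the axis. A picture is of the moment at which its call begins: read the wrist's pose just before it. There is no depth.
- env.hand_in(): hands the job in, once; it reports no verdict.
The state is a dict: "time": time; "joint_pos": joint angles; "qd": joint speeds; "effort": joint torques, N m; "tcp_pos": TCP position; "tcp_rot": TCP orientation; "ft_force": force on the tool from outside, world axes, zero at the start; "torque": the same for the moment, N m; "gripper_width": finger opening in m.
Only numpy, scipy, OpenCV 4.12 (cv2) and the standard library are available. Lean on these libraries where they do the work, as an engineer would, in place of code of your own. Each camera call takes 0.05 s, during which the arm holds its last target.

TASK

Pick up the empty tote with the end ledges and stack it squarely on top of the tote that holds the two glass atomisers. Turn it end for end relative to the lower one, so that its feet stand on the lower tote's end ledges and it sits level on the rim instead of nesting down onto the glass. Set it down gently, without dropping it, and leave the lower tote and the plain straight-sided bin where they are.

Things in the scene. Friction and masses are not known exactly. Their poses are not given: they have to be found in the camera images.
- empty_tote: Empty grey open tote, loose, 0.16 kg, 152 mm long over its end ledges, 50 high. Origin: centre of underside; z up, x along its length to the FRONT (forked) end. Tub 108 mm long; its rim band (30 to 50 mm above the underside) is upright and 64 mm wide across y: grip it there from above, at mid length. Below, it tapers to 44 mm wide. Walls 3 mm. Level underside; rim and ledge tops level too.
- empty_tote_front (a point): Middle of the empty tote's FRONT end: 64 mm from its centre along +x, at rim height (50 mm). From above this end is a fork: two flat ledges, 12 to 42 mm either side of the middle, out to 76 mm from the centre, with an open gap between (the end wall is slotted there too). Low in the gap one black foot, 18 mm wide, 16 mm high, ends level with the underside.
- empty_tote_rear (a point): Middle of the empty tote's REAR end: 64 mm from its centre along -x, at rim height (50 mm). From above this end is a tongue: one middle ledge 26 mm wide, out to 76 mm from the centre, the end wall slotted on both sides of it. Low beside it two black feet (17 to 28 mm either side, 16 mm high, out to 74 mm).
- full_tote: Lower tote, loose on the table, 0.5 kg: same shape, origin and axes as the empty one (x to its forked end), with two glass atomisers lying in it (fixed, top 22 mm above its underside). Fork over fork, the upper one nests down into it; turned end for end (fork over tongue) the upper's feet stand on its ledges, underside 50 mm above this underside.
- full_tote_front (a point): Middle of the full tote's FRONT (forked) end: 64 mm from its centre along its +x, at rim height (50 mm). The empty tote's rear (tongue) end belongs above this when stacked.
- plain_bin: Bystander: plain grey straight-sided open bin, 110 x 66 x 45 mm, no ledges or feet, empty, loose on the table; origin at the centre of its underside, x along its length. Not to be moved.

How it is judged:
At the end, for the whole second after the job is handed in: The empty tote stands on the full one, turned end for end, long axes within 11 degrees, centres within 15 mm from above, underside 45 to 56 mm above the full tote's underside (50 when stacked), level within 4.5 degrees, at rest; the full tote is level on the table (z of empty_tote in the frame of full_tote between 0.045 and 0.056 m and horizontal distance between empty_tote and full_tote below 0.015 m and angle between the x axis of empty_tote and the x axis of full_tote, either way round below 0.2 rad and x of empty_tote_front in the frame of full_tote below -0.03 m and angle between empty_tote's own z axis and vertical below 0.08 rad and angle between full_tote's own z axis and vertical below 0.05 rad and height (world z) of full_tote below 0.01 m and linear speed of empty_tote below 0.02 m/s); the robot touches nothing.
It fails at once if the full tote is shifted by more than 30 mm (distance of full_tote from where it was at the start of the episode above 0.03 m).
It fails at once if the plain bin is shifted by more than 30 mm (distance of plain_bin from where it was at the start of the episode above 0.03 m).
It fails at once if the empty tote is dropped: out of the fingers' hold over the full tote with its underside still more than 12 mm above its resting height (horizontal distance between empty_tote and full_tote below 0.06 m and z of empty_tote in the frame of full_tote above 0.062 m and contact force between the fingers and empty_tote below 0.01 N).
It also fails if it takes over 32 s, if anything falls off the work surface, if the arm or the gripper's body presses on something with over 40 N, if the wrist force passes 120 N, or if a joint passes its speed limit or range.

## Working session

There is one attempt and no reset: what is moved stays moved. The work goes in short steps, Python scripts to look and compute and a tool call to move; the robot and the scene stay as the last step left them, time stands still between calls to the robot, and variables do not carry over. Pictures are saved under pics/ and viewed, and the job is handed in when it is done.

Besides the shell and the picture viewer there is one more tool, called after "Emit:" as name(argument=value, ...), one argument or row to a line, values as JSON. drive_tool: Moves the arm, as the interface text tells. Its arguments: {"type":"object","properties":{"rows":{"type":"array","items":{"type":"object","properties":{"travel":{"type":"array","items":{"type":"number"}},"turn":{"type":"array","items":{"type":"number"}},"gripper":{"type":"number"}}}}},"required":["rows"]}

```bash
mkdir -p pics; ls; python3 - <<'E'
from rig import env
import cv2
s=env.state();print(s)
for n in ["scene","top","wrist"]:
    c=env.camera(n);cv2.imwrite(f"pics/{n}0.png",c["color"][:,:,::-1])
    print(n,{k:v for k,v in c.items() if k!="color"})
E
```

```text
pics
{'time': 0.0, 'joint_pos': array([-1.50210420e+00,  1.59079343e-01,  1.59820346e+00,  1.23955668e-05,
        1.38622111e+00, -2.10126727e-01]), 'qd': array([-6.05929341e-05,  3.40112796e-04,  1.86837574e-03,  2.83153071e-04,
        1.39560127e-03, -7.24739583e-04]), 'effort': array([ 2.27384185e-04, -3.96007526e+01, -3.31424546e+01, -2.68733966e-04,
        8.42153211e-03, -4.43880367e-06]), 'tcp_pos': array([ 0.15817854, -0.55219719,  0.2303143 ]), 'tcp_rot': array([-1.78729609,  1.56888503,  1.63311313]), 'ft_force': array([-0.00355526,  0.09478101, -0.11074179]), 'torque': array([ 0.02162939, -0.02776442, -0.00947169]), 'gripper_width': 0.0856443375227964}
scene {'intrinsics': array([[505.35229944,   0.        , 323.4188814 ],
       [  0.        , 505.35229944, 242.37498896],
       [  0.        ,   0.        ,   1.        ]]), 'position': array([-0.27866412,  0.72280612,  0.57578028]), 'rotation': array([-2.02804508, -0.01720088, -2.19348519])}
top {'intrinsics': array([[464.05562749,   0.        , 324.86437777],
       [  0.        , 464.05562749, 230.68643749],
       [  0.        ,   0.        ,   1.        ]]), 'position': array([0.43185612, 0.11089055, 1.0826916 ]), 'rotation': array([-3.03862934e+00, -2.22463301e-03, -1.54327474e+00])}
wrist {'intrinsics': array([[371.64829954,   0.        , 313.62625033],
       [  0.        , 371.64829954, 233.72037122],
       [  0.        ,   0.        ,   1.        ]]), 'mount': array([[-1.76623641e-04, -3.01262568e-01,  9.53541207e-01,
        -1.42780171e-01],
       [ 9.99999833e-01,  4.70898566e-04,  3.34005202e-04,
        -6.19515292e-04],
       [-5.49644452e-04,  9.53541107e-01,  3.01262435e-01,
        -7.63962396e-02],
       [ 0.00000000e+00,  0.00000000e+00,  0.00000000e+00,
         1.00000000e+00]])}
```

View pics/top0.png

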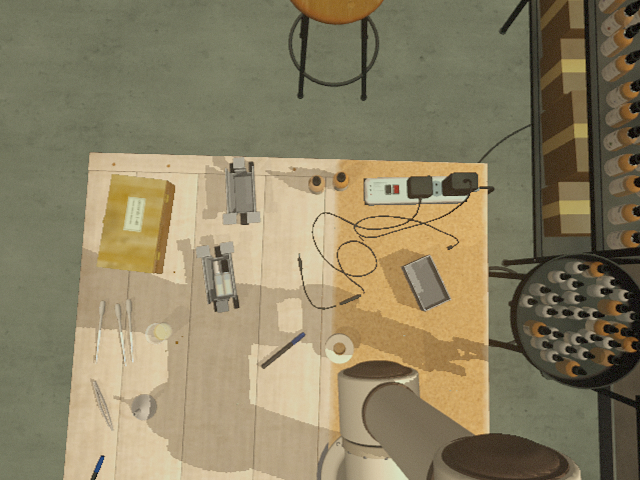

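View pics/scene0.png

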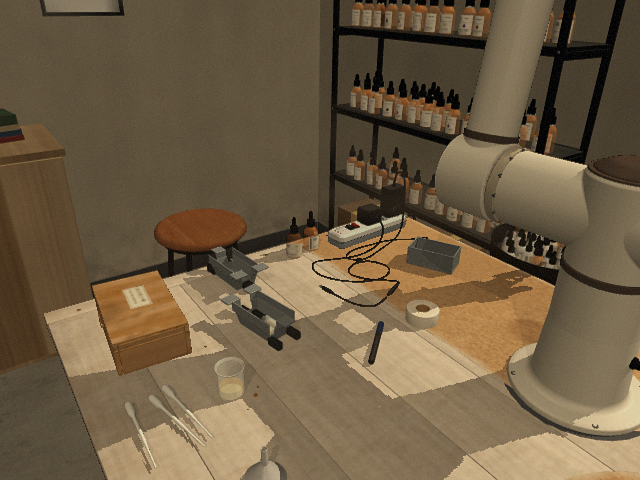

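View pics/wrist0.png

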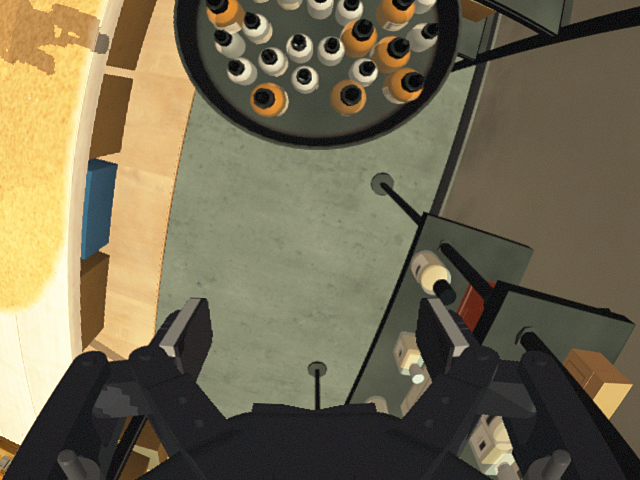

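```bash
python3 - <<'E'
import cv2
a=cv2.imread("pics/top0.png")[145:325,180:290]
a=cv2.resize(a,None,fx=5.0,fy=5.0,interpolation=cv2.INTER_CUBIC)
cv2.imwrite("pics/z1.png",cv2.convertScaleAbs(a[:450],alpha=1.3));cv2.imwrite("pics/z2.png",cv2.convertScaleAbs(a[450:],alpha=1.3))
E
```

```text
(no output)
```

View pics/z1.png

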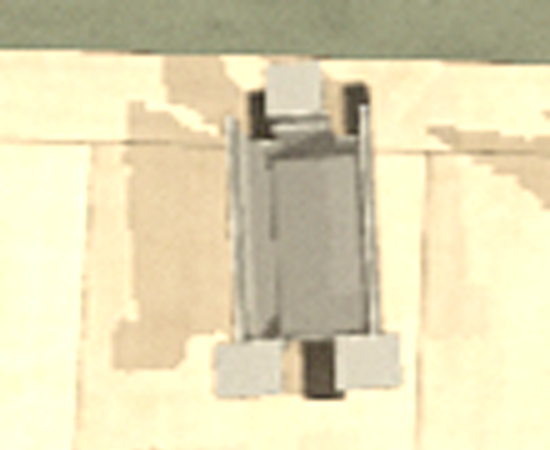

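View pics/z2.png

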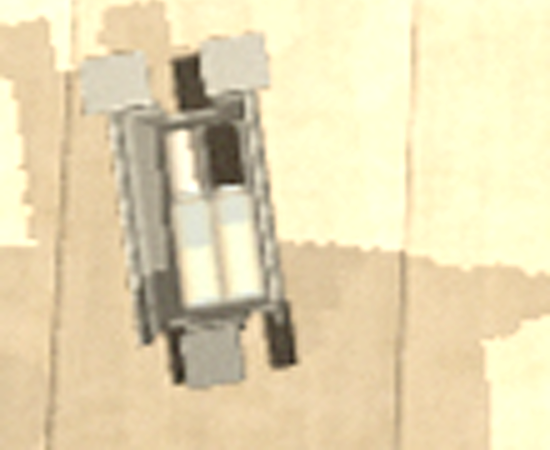

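```bash
cat > h.py <<'E'
import numpy as np
from scipy.spatial.transform import Rotation as R
def rot(r): return R.from_euler('xyz',r)
def cast(c,uv,z):
    K=c["intrinsics"];d=np.c_[(np.atleast_2d(uv)-K[:2,2])/[K[0,0],K[1,1]],np.ones(len(np.atleast_2d(uv)))]
    w=rot(c["rotation"]).apply(d);p=np.array(c["position"])
    return p+w*((z-p[2])/w[:,2])[:,None]
def rel(s,pos,Rw):
    "pose -> travel, turn in present tool axes"
    R0=rot(s["tcp_rot"]);return R0.inv().apply(np.array(pos)-s["tcp_pos"]),(R0.inv()*Rw).as_rotvec()
E
python3 - <<'E'
from rig import env
from h import *
c={'intrinsics':np.array([[464.05562749,0,324.86437777],[0,464.05562749,230.68643749],[0,0,1]]),'position':[0.43185612,0.11089055,1.0826916],'rotation':[-3.03862934,-2.22463301e-03,-1.54327474]}
def z(p,yo): return (np.array(p)+.5)/5-.5+[180,145+yo/5]
for n,yo,T,F in [("empty",0,[(267,66),(320,62)],[(219,398),(400,387)]),("full",450,[(188,388),(243,378)],[(82,58),(265,33)])]:
    t=cast(c,z(T,yo),.05);f=cast(c,z(F,yo),.05)
    tm,fm=t.mean(0),f.mean(0);d=fm-tm
    e=f[1]-f[0]
    print(n,(tm+fm)/2,"len",np.linalg.norm(d),"forkw",np.linalg.norm(e),"tongw",np.linalg.norm(t[1]-t[0]),"yaw",np.degrees(np.arctan2(d[1],d[0])),"perp",np.degrees(np.arctan2(e[1],e[0])))
s=env.state();print(rot(s["tcp_rot"]).as_matrix().round(3))
E
```

```text
empty [0.62551978 0.30575773 0.05      ] len 0.1507420124883471 forkw 0.08112087349637366 tongw 0.02412469847980562 yaw -174.59657577035077 perp -84.90039717538585
full [0.42860419 0.34404827 0.05      ] len 0.15026664823191585 forkw 0.08205193386913597 tongw 0.02444207929558233 yaw 10.01788013116449 perp -80.58601106347301
[[-0.     0.275 -0.961]
 [ 0.001 -0.961 -0.275]
 [-1.    -0.001 -0.   ]]
```

Emit:
drive_tool(
  rows=[
    {"travel": [0,-0.042,-0.041],"turn": [0,0,0],"gripper": 0.0854},
    {"travel": [0,-0.084,-0.082],"turn": [0,0,0],"gripper": 0.0854},
    {"travel": [0,-0.126,-0.123],"turn": [0,0,0],"gripper": 0.0854},
    {"travel": [0,-0.168,-0.164],"turn": [0,0,0],"gripper": 0.0854},
    {"travel": [0,-0.21,-0.205],"turn": [0,0,0],"gripper": 0.0854},
  ],
)

```text
time: 0.78
tcp_pos: [0.298, -0.2922, 0.2307]
tcp_rot: [-1.941, 1.569, 1.479]
ft_force: [0.3, -0.4, 0.1]
gripper_width: 0.0855
```

Emit:
drive_tool(
  rows=[
    {"travel": [0,-0.042,-0.041],"turn": [0,0,0],"gripper": 0.0854},
    {"travel": [0,-0.084,-0.082],"turn": [0,0,0],"gripper": 0.0854},
    {"travel": [0,-0.126,-0.123],"turn": [0,0,0],"gripper": 0.0854},
    {"travel": [0,-0.168,-0.164],"turn": [0,0,0],"gripper": 0.0854},
    {"travel": [0,-0.21,-0.205],"turn": [0,0,0],"gripper": 0.0854},
  ],
)

```text
time: 1.4
tcp_pos: [0.438, -0.0321, 0.2311]
tcp_rot: [-2.343, 1.569, 1.076]
ft_force: [1.4, -0.2, 0.5]
gripper_width: 0.086
```

Emit:
drive_tool(
  rows=[
    {"travel": [0,-0.042,-0.041],"turn": [0,0,0],"gripper": 0.0854},
    {"travel": [0,-0.084,-0.082],"turn": [0,0,0],"gripper": 0.0854},
    {"travel": [0,-0.126,-0.123],"turn": [0,0,0],"gripper": 0.0854},
    {"travel": [0,-0.168,-0.164],"turn": [0,0,0],"gripper": 0.0854},
    {"travel": [0,-0.18,-0.18],"turn": [0,0,0],"gripper": 0.0854},
  ],
)

```text
time: 2.02
tcp_pos: [0.5619, 0.1934, 0.2308]
tcp_rot: [-1.751, 1.569, 1.672]
ft_force: [-0.6, -0.3, 0.0]
gripper_width: 0.0857
```

```bash
python3 - <<'E'
from rig import env
from h import *
s=env.state();print(s["time"],s["tcp_pos"],s["joint_pos"].round(3))
a=np.radians(-84.75);y=np.array([np.cos(a),np.sin(a),0]);x=np.array([0,0,-1.]);Rw=R.from_matrix(np.c_[x,y,np.cross(x,y)])
print(rel(s,[.6255,.3058,.2],Rw))
E
```

```text
2.025 [0.56193944 0.1934385  0.23075801] [0.128 0.208 1.542 0.002 1.392 1.416]
(array([ 0.03093298, -0.09023054, -0.09226433]), array([ 1.89881704e-01, -1.41947685e-04,  1.65734741e-03]))
```

Emit:
drive_tool(
  rows=[
    {"travel": [0.01,-0.04,-0.04],"turn": [0.08,0,0],"gripper": 0.0854},
    {"travel": [0.02,-0.07,-0.07],"turn": [0.15,0,0],"gripper": 0.0854},
    {"travel": [0.031,-0.09,-0.092],"turn": [0.19,0,0.0017],"gripper": 0.0854},
    {"travel": [0.031,-0.09,-0.092],"turn": [0.19,0,0.0017],"gripper": 0.0854},
  ],
)

```text
time: 2.52
tcp_pos: [0.6246, 0.3068, 0.1974]
tcp_rot: [0.167, 1.567, -2.881]
ft_force: [-0.1, -1.1, -0.1]
gripper_width: 0.0857
```

```bash
python3 - <<'E'
from rig import env
from h import *
import cv2
s=env.state();print(s["time"],s["tcp_pos"],s["tcp_rot"],s["joint_pos"].round(3))
c=env.camera("wrist");cv2.imwrite("pics/wrist1.png",c["color"][:,:,::-1])
E
```

```text
2.525 [0.62456817 0.30677174 0.197358  ] [ 0.16693997  1.56736713 -2.88104144] [0.283 0.494 1.247 0.    1.404 1.761]
```

View pics/wrist1.png

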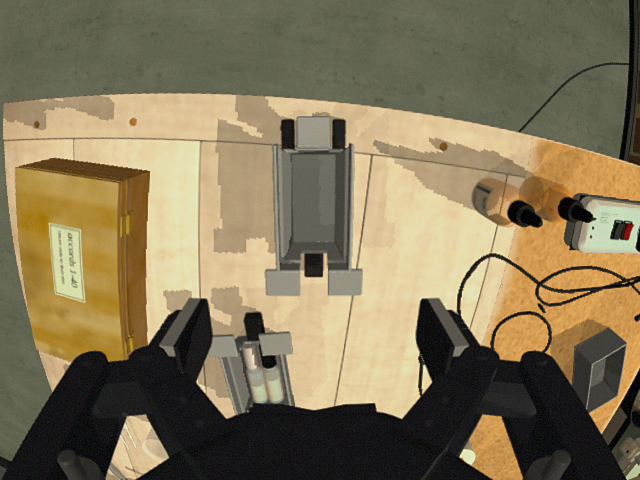

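```bash
cat >> h.py <<'E'
def wcast(c,s,uv,z):
    K=c["intrinsics"];d=np.atleast_2d(uv)-K[:2,2];r=np.linalg.norm(d,axis=1);th=r/K[0,0]
    v=np.c_[d/r[:,None]*np.sin(th)[:,None],np.cos(th)]
    M=c["mount"];R0=rot(s["tcp_rot"])
    w=R0.apply(v@M[:3,:3].T);p=R0.apply(M[:3,3])+s["tcp_pos"]
    return p+w*((z-p[2])/w[:,2])[:,None]
E
python3 - <<'E'
from rig import env
from h import *
s=env.state();c=env.camera("wrist")
T=wcast(c,s,[(298,117),(331,116)],.05);F=wcast(c,s,[(266,294),(362,295)],.05)
tm,fm=T.mean(0),F.mean(0);d=fm-tm;e=F[1]-F[0]
print((tm+fm)/2,np.linalg.norm(d),np.linalg.norm(e),np.linalg.norm(T[1]-T[0]),np.degrees(np.arctan2(d[1],d[0])),np.degrees(np.arctan2(e[1],e[0])))
G=wcast(c,s,[(211,339),(292,333)],.05);print("full fork corners L/R inner row",G)
a=np.radians(-84.75);y=np.array([np.cos(a),np.sin(a),0]);x=np.array([0,0,-1.]);Rw=R.from_matrix(np.c_[x,y,np.cross(x,y)])
for z in (.1,.011): print(rel(s,[*((tm+fm)/2)[:2],z],Rw))
E
```

```text
[0.62797561 0.3058092  0.05      ] 0.15097878033114787 0.08453642957964923 0.025446035236948383 -174.75586246769512 -85.34797814179952
full fork corners L/R inner row [[0.49407487 0.39257602 0.05      ]
 [0.51102823 0.31541567 0.05      ]]
(array([ 0.0984376 ,  0.00016382, -0.00349176]), array([ 0.0013872 ,  0.00229231, -0.00080039]))
(array([ 1.87437338e-01,  9.27247952e-05, -3.69582782e-03]), array([ 0.0013872 ,  0.00229231, -0.00080039]))
```

Emit:
drive_tool(
  rows=[
    {"travel": [0.05,0,-0.003],"turn": [0.001,0.002,0],"gripper": 0.0854},
    {"travel": [0.1,0,-0.003],"turn": [0.001,0.002,0],"gripper": 0.0854},
    {"travel": [0.13,0,-0.003],"turn": [0.001,0.002,0],"gripper": 0.0854},
    {"travel": [0.15,0,-0.003],"turn": [0.001,0.002,0],"gripper": 0.0854},
    {"travel": [0.165,0,-0.003],"turn": [0.001,0.002,0],"gripper": 0.0854},
  ],
)

```text
time: 3.25
tcp_pos: [0.6283, 0.3049, 0.0347]
tcp_rot: [2.931, 1.569, -0.12]
ft_force: [-0.2, 0.7, 0.7]
gripper_width: 0.0854
```

```bash
python3 - <<'E'
from rig import env
from h import *
import cv2
s=env.state();print(s["time"],s["tcp_pos"],s["ft_force"])
c=env.camera("wrist");cv2.imwrite("pics/wrist2.png",c["color"][:,:,::-1])
E
```

```text
3.25 [0.62829449 0.30488373 0.03468198] [-0.2026945   0.69871578  0.73575669]
```

View pics/wrist2.png

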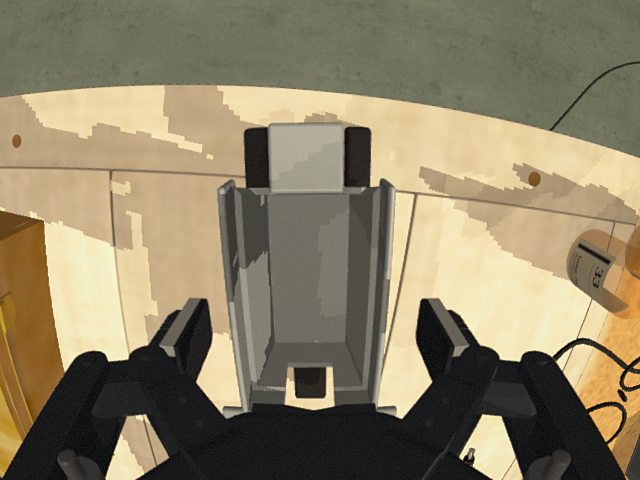

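Emit:
drive_tool(
  rows=[
    {"travel": [0.012,0,0],"turn": [0,0,0],"gripper": 0.0854},
    {"travel": [0.022,0,0],"turn": [0,0,0],"gripper": 0.0854},
    {"travel": [0.022,0,0],"turn": [0,0,0],"gripper": 0.07},
    {"travel": [0.022,0,0],"turn": [0,0,0],"gripper": 0.05},
    {"travel": [0.022,0,0],"turn": [0,0,0],"gripper": 0.05},
  ],
)

```text
time: 3.92
tcp_pos: [0.6272, 0.3047, 0.0108]
tcp_rot: [1.34, 1.57, -1.711]
ft_force: [-0.0, 0.2, -2.3]
gripper_width: 0.0635
```

Emit:
drive_tool(
  rows=[
    {"travel": [0,0,0],"turn": [0,0,0],"gripper": 0.05},
    {"travel": [0,0,0],"turn": [0,0,0],"gripper": 0.05},
    {"travel": [0,0,0],"turn": [0,0,0],"gripper": 0.05},
  ],
)

```text
time: 4.3
tcp_pos: [0.6272, 0.3046, 0.0108]
tcp_rot: [1.249, 1.57, -1.801]
ft_force: [0.0, 0.1, -1.2]
gripper_width: 0.0635
```

```bash
python3 - <<'E'
from rig import env
from h import *
import cv2
s=env.state();print(s)
c=env.camera("wrist");cv2.imwrite("pics/wrist3.png",c["color"][:,:,::-1])
E
```

```text
{'time': 4.3, 'joint_pos': array([ 2.79760097e-01,  6.93300598e-01,  1.34948315e+00, -1.12299984e-03,
        1.09936940e+00,  1.76022892e+00]), 'qd': array([-0.0009733 , -0.00029804, -0.0015279 ,  0.00197899,  0.00123356,
       -0.00049241]), 'effort': array([ 2.27872148e-02, -5.60208106e+01, -2.96992242e+01, -5.63111480e-04,
       -2.50064669e-02,  3.85845851e-03]), 'tcp_pos': array([0.62720427, 0.30462456, 0.01077137]), 'tcp_rot': array([ 1.24925959,  1.56964964, -1.80149526]), 'ft_force': array([ 0.02035394,  0.06345106, -1.22168363]), 'torque': array([-0.02784217,  0.06837537, -0.01738271]), 'gripper_width': 0.06345135875449036}
```

View pics/wrist3.png

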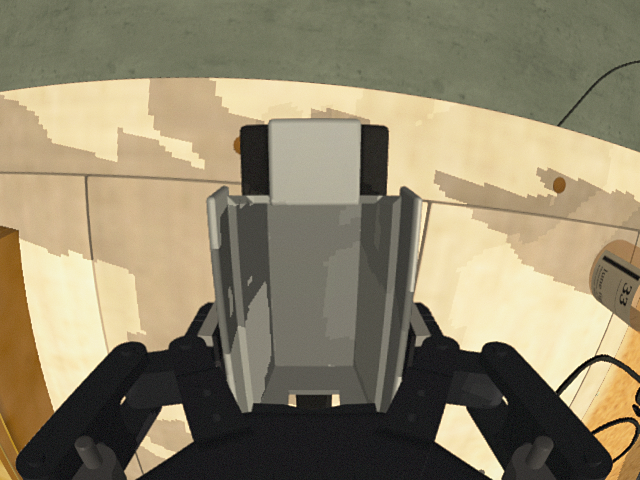

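Emit:
drive_tool(
  rows=[
    {"travel": [-0.02,0,0],"turn": [0,0,0],"gripper": 0.05},
    {"travel": [-0.05,0,0],"turn": [0,0,0],"gripper": 0.05},
    {"travel": [-0.085,0,0],"turn": [0,0,0],"gripper": 0.05},
    {"travel": [-0.12,0,0],"turn": [0,0,0],"gripper": 0.05},
    {"travel": [-0.13,0,0],"turn": [0,0,0],"gripper": 0.05},
  ],
)

```text
time: 4.97
tcp_pos: [0.6293, 0.3054, 0.1456]
tcp_rot: [-3.106, 1.564, 0.127]
ft_force: [0.5, -0.1, -2.0]
gripper_width: 0.0631
```

```bash
python3 - <<'E'
from rig import env
from h import *
import cv2
s=env.state();print(s["time"],s["tcp_pos"],s["ft_force"],s["gripper_width"])
c=env.camera("wrist");cv2.imwrite("pics/wrist4.png",c["color"][:,:,::-1])
t=env.camera("top");cv2.imwrite("pics/top4.png",t["color"][:,:,::-1])
# tongue corners at grasp pose / now
R0=rot(s["tcp_rot"]);h=s["tcp_pos"][2]-.0108
P=wcast(c,s,[(269,120),(360,120)],.05+h);print("tool:",R0.inv().apply(P-s["tcp_pos"]))
print(R0.as_matrix().round(3))
a=np.radians(-80.3);y=np.array([np.cos(a),np.sin(a),0]);x=np.array([0,0,-1.]);Rw=R.from_matrix(np.c_[x,y,np.cross(x,y)])
print(rel(s,[.4286,.344,.14],Rw))
E
```

```text
4.975 [0.62934263 0.30541509 0.14563937] [ 0.52617327 -0.14211255 -2.0036685 ] 0.06308870176811276
tool: [[-0.03868364 -0.01283013 -0.07643831]
 [-0.03868955  0.01238325 -0.07646434]]
[[ 0.007  0.091 -0.996]
 [ 0.001 -0.996 -0.091]
 [-1.    -0.    -0.007]]
(array([ 0.00433182, -0.0566467 ,  0.19644487]), array([-7.83971143e-02, -6.73222555e-03, -2.24188568e-05]))
```

View pics/wrist4.png

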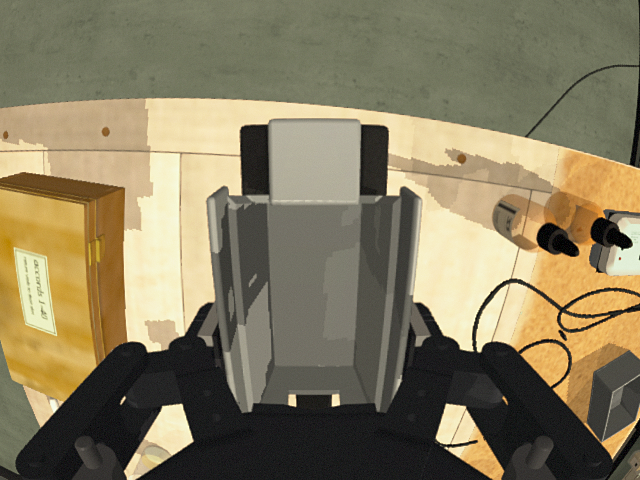

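View pics/top4.png

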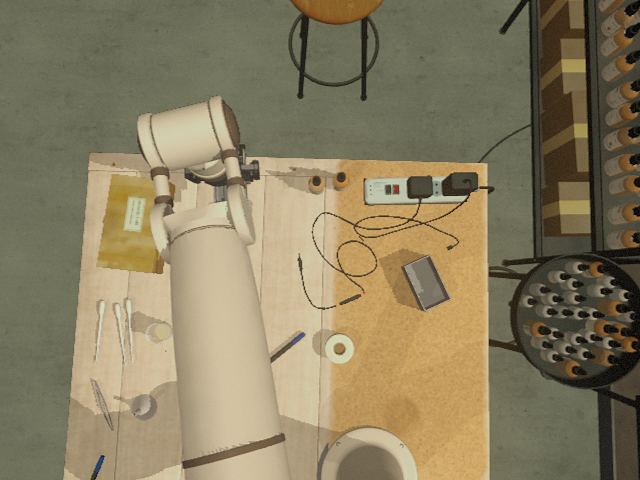

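```bash
python3 - <<'E'
import cv2
a=cv2.imread("pics/wrist1.png")[300:420,190:310]
cv2.imwrite("pics/z3.png",cv2.resize(a,None,fx=5,fy=5,interpolation=cv2.INTER_CUBIC))
E
```

```text
(no output)
```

View pics/z3.png

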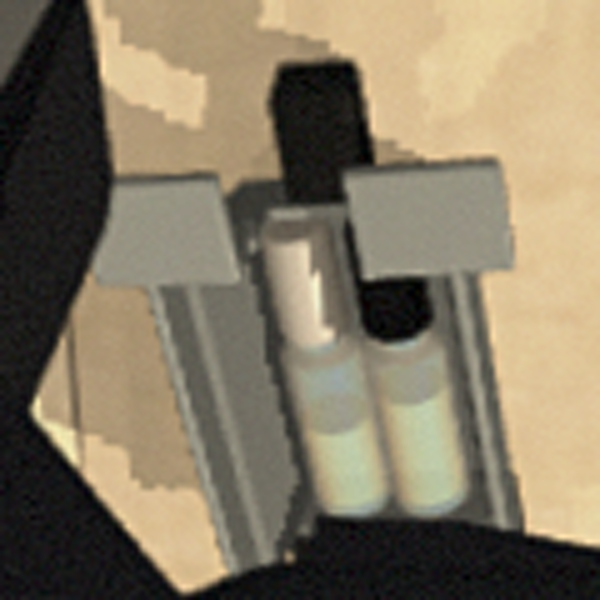

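Emit:
drive_tool(
  rows=[
    {"travel": [0.004,-0.014,0.04],"turn": [-0.02,-0.007,0],"gripper": 0.05},
    {"travel": [0.004,-0.028,0.09],"turn": [-0.04,-0.007,0],"gripper": 0.05},
    {"travel": [0.004,-0.042,0.14],"turn": [-0.06,-0.007,0],"gripper": 0.05},
    {"travel": [0.004,-0.052,0.18],"turn": [-0.078,-0.007,0],"gripper": 0.05},
    {"travel": [0.004,-0.0565,0.1955],"turn": [-0.078,-0.007,0],"gripper": 0.05},
  ],
)

```text
time: 5.7
tcp_pos: [0.425, 0.3433, 0.1361]
tcp_rot: [0.185, 1.562, -2.786]
ft_force: [0.5, 0.4, -2.2]
gripper_width: 0.0635
```

```bash
python3 - <<'E'
from rig import env
from h import *
import cv2
s=env.state();print(s["time"])
c=env.camera("wrist");cv2.imwrite("pics/wrist5.png",c["color"][:,:,::-1])
t=env.camera("scene");cv2.imwrite("pics/scene5.png",t["color"][:,:,::-1])
s1=dict(tcp_pos=np.array([0.62456817,0.30677174,0.197358]),tcp_rot=[0.16693997,1.56736713,-2.88104144])
z=lambda p:(np.array(p)+.5)/5-.5+[190,300]
P=wcast(c,s1,z([(221,178),(347,172),(500,161)]),.05);print(P)
m=P[:2].mean(0);print("gap",np.linalg.norm(P[1]-P[0]),np.linalg.norm(P[2]-P[1]));e=P[2]-P[0]
yaw=np.arctan2(e[1],e[0])+np.pi/2;print(np.degrees(yaw))
for y in (yaw,np.radians(9.8)): print(m[:2]-.076*np.array([np.cos(y),np.sin(y)]))
E
```

```text
5.7
[[0.5021725  0.37084529 0.05      ]
 [0.50672249 0.34693875 0.05      ]
 [0.51247726 0.31873291 0.05      ]]
gap 0.02433567648285235 0.028786925516687937
11.185429808599359
[0.42989115 0.34414917]
[0.42955649 0.3459561 ]
```

View pics/wrist5.png

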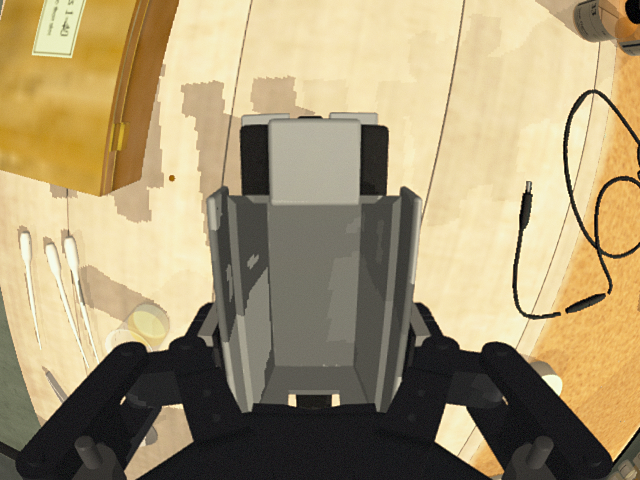

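View pics/scene5.png

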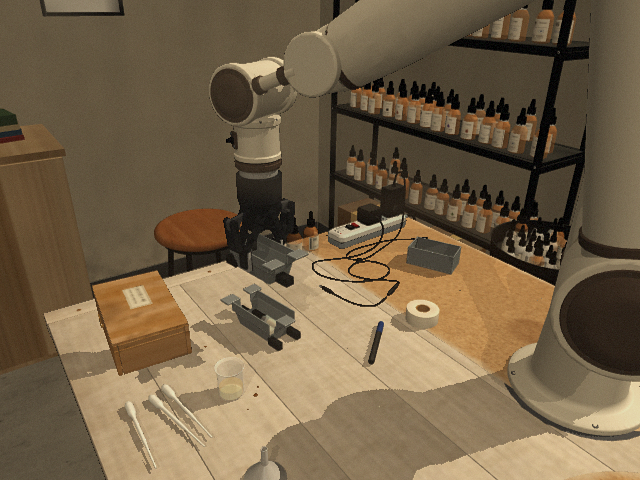

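```bash
python3 - <<'E'
from rig import env
from h import *
import cv2
s=env.state()
c=env.camera("wrist")
P=wcast(c,s,[(243,115.5),(377,113)],.05);print(P,np.linalg.norm(P[1]-P[0]));e=P[1]-P[0];yaw=np.arctan2(e[1],e[0])+np.pi/2;print(np.degrees(yaw),P.mean(0)[:2]-.076*np.array([np.cos(yaw),np.sin(yaw)]))
a=np.radians(-79.9);y=np.array([np.cos(a),np.sin(a),0]);x=np.array([0,0,-1.]);Rw=R.from_matrix(np.c_[x,y,np.cross(x,y)])
print(rel(s,[.4295,.3445,.085],Rw))
E
```

```text
[[0.49749211 0.40003979 0.05      ]
 [0.51278794 0.31937454 0.05      ]] 0.08210264505783822
10.737006907652548 [0.43047058 0.34554827]
(array([ 0.0519338 , -0.00054445, -0.0033212 ]), array([-0.00631537,  0.00649656, -0.00108667]))
```

Emit:
drive_tool(
  rows=[
    {"travel": [0.01,-0.001,-0.004],"turn": [-0.006,0.0065,-0.001],"gripper": 0.05},
    {"travel": [0.03,-0.001,-0.004],"turn": [-0.006,0.0065,-0.001],"gripper": 0.05},
    {"travel": [0.045,-0.001,-0.004],"turn": [-0.006,0.0065,-0.001],"gripper": 0.05},
    {"travel": [0.052,-0.001,-0.004],"turn": [-0.006,0.0065,-0.001],"gripper": 0.05},
    {"travel": [0.052,-0.001,-0.004],"turn": [-0.006,0.0065,-0.001],"gripper": 0.05},
  ],
)

```text
time: 6.48
tcp_pos: [0.4317, 0.3447, 0.0848]
tcp_rot: [2.791, 1.57, -0.176]
ft_force: [-0.1, -0.3, -1.3]
gripper_width: 0.0634
```

```bash
python3 - <<'E'
from rig import env
from h import *
import cv2
s=env.state();print(s["time"],s["tcp_pos"],s["ft_force"])
c=env.camera("wrist");cv2.imwrite("pics/wrist6.png",c["color"][:,:,::-1])
t=env.camera("scene");cv2.imwrite("pics/scene6.png",cv2.resize(t["color"][200:380,180:340,::-1],None,fx=3.3,fy=3.3))
a=np.radians(-79.9);y=np.array([np.cos(a),np.sin(a),0]);x=np.array([0,0,-1.]);Rw=R.from_matrix(np.c_[x,y,np.cross(x,y)])
print(rel(s,[.430,.345,.061],Rw))
E
```

```text
6.475 [0.43174876 0.34473792 0.08484718] [-0.06914066 -0.29628781 -1.32445995]
(array([ 0.0238457 , -0.00056931,  0.00169509]), array([-0.00131476, -0.00078167, -0.00028651]))
```

View pics/wrist6.png

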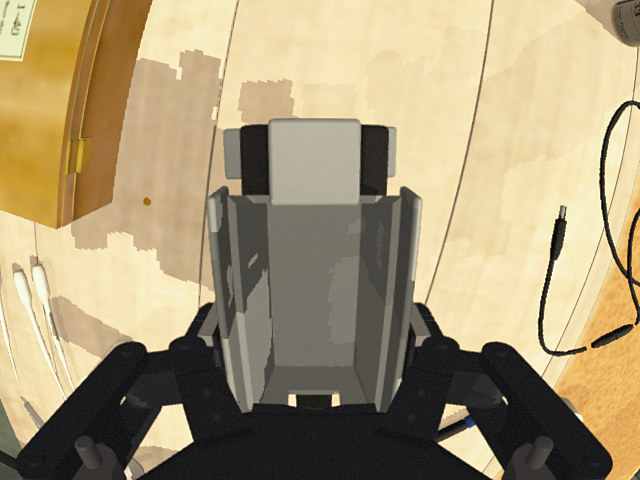

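View pics/scene6.png

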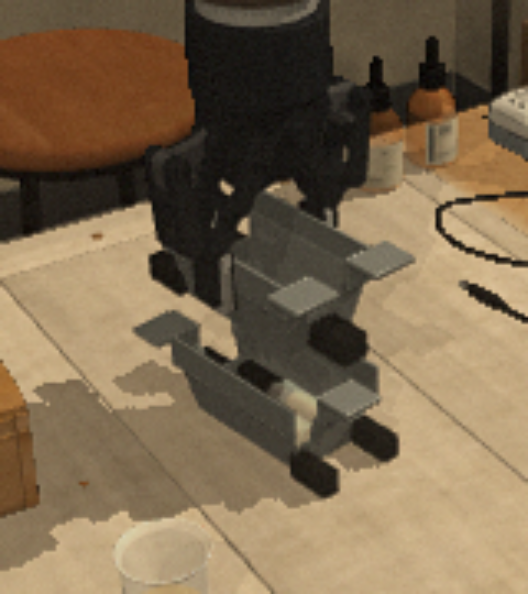

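```bash
python3 - <<'E'
from rig import env
from h import *
s=env.state();c=env.camera("wrist")
P=wcast(c,s,[(224,129),(396,127.5)],.05);print(P,np.linalg.norm(P[1]-P[0]));e=P[1]-P[0];yaw=np.arctan2(e[1],e[0])+np.pi/2;print(np.degrees(yaw),P.mean(0)[:2]-.076*np.array([np.cos(yaw),np.sin(yaw)]))
E
```

```text
[[0.49663664 0.40122889 0.05      ]
 [0.51175198 0.31941261 0.05      ]] 0.08320082190239554
10.467220451285504 [0.42945903 0.3465136 ]
```

Emit:
drive_tool(
  rows=[
    {"travel": [0.004,-0.0015,0.0015],"turn": [-0.003,0,0],"gripper": 0.05},
    {"travel": [0.01,-0.0015,0.0015],"turn": [-0.003,0,0],"gripper": 0.05},
    {"travel": [0.015,-0.0015,0.0015],"turn": [-0.003,0,0],"gripper": 0.05},
    {"travel": [0.019,-0.0015,0.0015],"turn": [-0.003,0,0],"gripper": 0.05},
    {"travel": [0.021,-0.0015,0.0015],"turn": [-0.003,0,0],"gripper": 0.05},
  ],
)

```text
time: 7.25
tcp_pos: [0.4305, 0.3464, 0.0648]
tcp_rot: [-3.045, 1.568, 0.275]
ft_force: [0.3, -0.0, -1.5]
gripper_width: 0.0632
```

Emit:
drive_tool(
  rows=[
    {"travel": [0.0005,0,0],"turn": [0,0,0],"gripper": 0.05},
    {"travel": [0.001,0,0],"turn": [0,0,0],"gripper": 0.05},
    {"travel": [0.001,0,0],"turn": [0,0,0],"gripper": 0.05},
  ],
)

```text
time: 7.62
tcp_pos: [0.4307, 0.3464, 0.0639]
tcp_rot: [-3.016, 1.568, 0.303]
ft_force: [-0.1, -0.3, -2.4]
gripper_width: 0.0633
```

Emit:
drive_tool(
  rows=[
    {"travel": [0.001,0,0],"turn": [0,0,0],"gripper": 0.05},
    {"travel": [0.002,0,0],"turn": [0,0,0],"gripper": 0.05},
    {"travel": [0.002,0,0],"turn": [0,0,0],"gripper": 0.05},
  ],
)

```text
time: 8.0
tcp_pos: [0.4306, 0.3464, 0.0618]
tcp_rot: [-3.045, 1.568, 0.275]
ft_force: [-0.0, -0.3, -1.9]
gripper_width: 0.0635
```

Emit:
drive_tool(
  rows=[
    {"travel": [0.001,0,0],"turn": [0,0,0],"gripper": 0.05},
    {"travel": [0.001,0,0],"turn": [0,0,0],"gripper": 0.05},
  ],
)

```text
time: 8.25
tcp_pos: [0.4307, 0.3464, 0.0609]
tcp_rot: [-3.025, 1.568, 0.294]
ft_force: [-0.4, -0.5, -1.3]
gripper_width: 0.0632
```

Emit:
drive_tool(
  rows=[
    {"travel": [0.001,0,0],"turn": [0,0,0],"gripper": 0.05},
    {"travel": [0.001,0,0],"turn": [0,0,0],"gripper": 0.05},
  ],
)

```text
time: 8.5
tcp_pos: [0.4308, 0.3465, 0.0607]
tcp_rot: [-3.096, 1.568, 0.224]
ft_force: [-2.1, -1.9, 5.3]
gripper_width: 0.0634
```

```bash
python3 - <<'E'
from rig import env
from h import *
import cv2
s=env.state();print(s["time"],s["tcp_pos"],s["ft_force"])
c=env.camera("wrist");cv2.imwrite("pics/wrist7.png",c["color"][:,:,::-1])
t=env.camera("scene");cv2.imwrite("pics/scene7.png",cv2.resize(t["color"][200:380,180:340,::-1],None,fx=3.3,fy=3.3))
E
```

```text
8.5 [0.43075955 0.34646198 0.06067758] [-2.05030333 -1.86460331  5.26143563]
```

View pics/scene7.png

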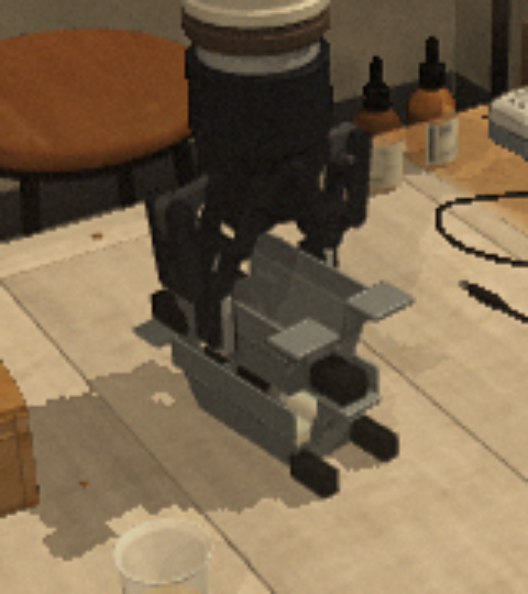

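View pics/wrist7.png

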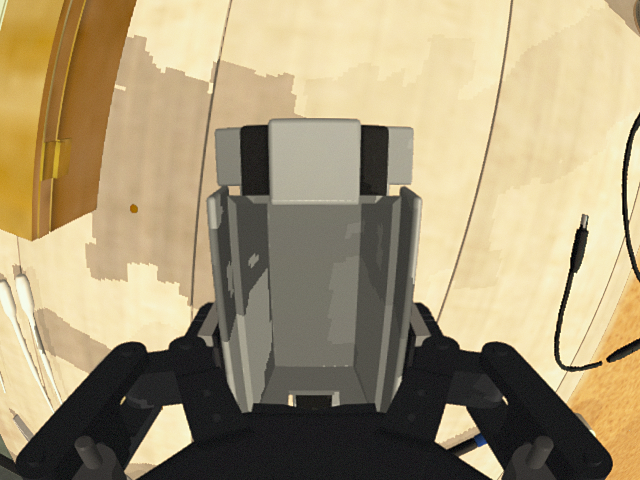

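Emit:
drive_tool(
  rows=[
    {"travel": [0.0003,0,0],"turn": [0,0,0],"gripper": 0.066},
    {"travel": [0.0003,0,0],"turn": [0,0,0],"gripper": 0.07},
    {"travel": [0.0003,0,0],"turn": [0,0,0],"gripper": 0.08},
    {"travel": [0.0003,0,0],"turn": [0,0,0],"gripper": 0.0854},
    {"travel": [0.0003,0,0],"turn": [0,0,0],"gripper": 0.0854},
  ],
)

```text
time: 9.22
tcp_pos: [0.4308, 0.3465, 0.0604]
tcp_rot: [-3.088, 1.568, 0.232]
ft_force: [0.3, 1.4, -1.3]
gripper_width: 0.0852
```

```bash
python3 - <<'E'
from rig import env
import cv2
s=env.state();print(s["time"],s["tcp_pos"],s["ft_force"],s["gripper_width"])
c=env.camera("wrist");cv2.imwrite("pics/wrist8.png",c["color"][:,:,::-1])
E
```

```text
9.225 [0.43077126 0.3464762  0.06036526] [ 0.31165183  1.43470414 -1.33379579] 0.085249502439053
```

View pics/wrist8.png

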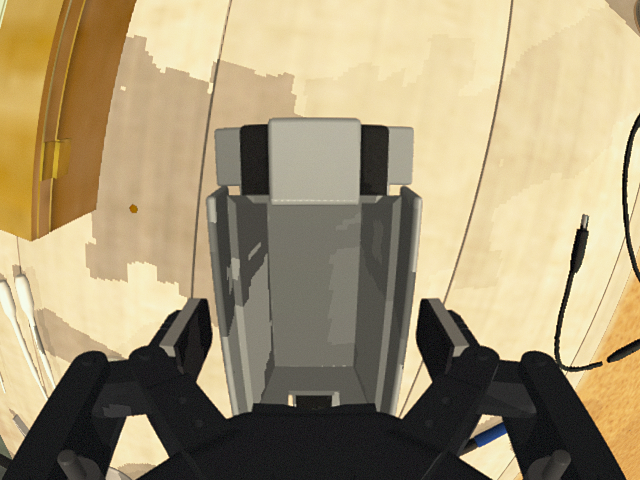

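Released, the tote stayed put (tongue 269–360 unchanged, lower ledges 216–413 symmetric). Raising straight up.

Emit:
drive_tool(
  rows=[
    {"travel": [-0.02,0,0],"turn": [0,0,0],"gripper": 0.0854},
    {"travel": [-0.045,0,0],"turn": [0,0,0],"gripper": 0.0854},
    {"travel": [-0.08,0,0],"turn": [0,0,0],"gripper": 0.0854},
    {"travel": [-0.13,0,0],"turn": [0,0,0],"gripper": 0.0854},
    {"travel": [-0.15,0,0],"turn": [0,0,0],"gripper": 0.0854},
  ],
)

```text
time: 9.9
tcp_pos: [0.4318, 0.3471, 0.2141]
tcp_rot: [-2.936, 1.563, 0.384]
ft_force: [-0.0, -0.2, -0.8]
gripper_width: 0.0855
```

Emit:
drive_tool(
  rows=[
    {"travel": [0,0.05,0],"turn": [0,0,0],"gripper": 0.0854},
    {"travel": [0,0.1,0],"turn": [0,0,0],"gripper": 0.0854},
    {"travel": [0,0.15,0],"turn": [0,0,0],"gripper": 0.0854},
    {"travel": [0,0.2,0],"turn": [0,0,0],"gripper": 0.0854},
    {"travel": [0,0.22,0],"turn": [0,0,0],"gripper": 0.0854},
  ],
)

```text
time: 10.52
tcp_pos: [0.4711, 0.1283, 0.2138]
tcp_rot: [-2.995, 1.562, 0.322]
ft_force: [0.3, 0.2, 0.5]
gripper_width: 0.0853
```

```bash
python3 - <<'E'
from rig import env
import cv2
s=env.state();print(s["time"],s["tcp_pos"])
for n,a in (("scene",(200,380,180,340)),("top",(220,340,170,290))):
    c=env.camera(n)["color"][:,:,::-1];cv2.imwrite(f"pics/{n}9full.png",c);c=c[a[0]:a[1],a[2]:a[3]];cv2.imwrite(f"pics/{n}9.png",cv2.resize(c,None,fx=3.3,fy=3.3) if n=="scene" else cv2.resize(c,None,fx=5,fy=5,interpolation=cv2.INTER_CUBIC))
E
```

```text
10.525 [0.47110189 0.12830009 0.21378072]
```

View pics/scene9.png

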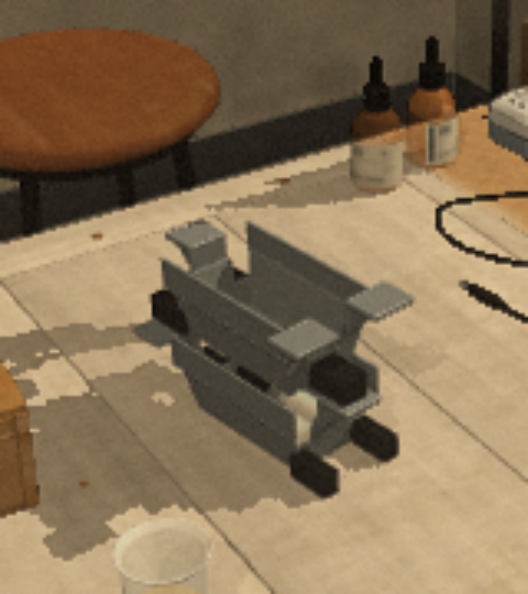

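View pics/top9.png

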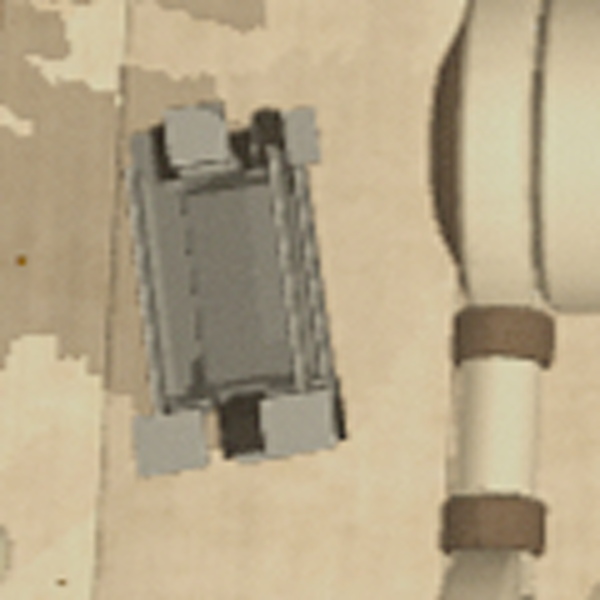

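```bash
python3 - <<'E'
from rig import env
from h import *
c=env.camera("top")
z=lambda p:(np.array(p)+.5)/5-.5+[170,220]
P=cast(c,z([(163,110),(222,101),(137,477),(338,448)]),.1);t=P[:2].mean(0);f=P[2:].mean(0);d=t-f
print((t+f)/2,np.linalg.norm(d),np.degrees(np.arctan2(d[1],d[0])))
# lower right fork outer corner, before z2 (265,33)
b=lambda p:(np.array(p)+.5)/5-.5+[180,145+90]
print(cast(c,z([(319,106)]),.05),cast(c,b([(265,33)]),.05))
E
```

```text
[0.43068088 0.34529797 0.1       ] 0.15138421630175314 10.199078294923776
[[0.51024619 0.3149041  0.05      ]] [[0.50930248 0.31664469 0.05      ]]
```

Everything agrees: length is 151 mm at z = 0.10, the offset is about 2 mm, the yaw difference is near 0°, and the lower tote has moved less than 2 mm.

```bash
python3 -c "
from rig import env
print(env.hand_in())"
```

```text
the job is handed in; nothing more can be done
None
```

The empty tote is stacked on the full one, turned end for end, and the job was handed in at about 10.6 s of the 32 s allowed. I gripped it by the rim band at mid length, turned it about 5° and lowered it in 1 mm steps. It touched with the tool at z = 0.0607 m, where 0.0608 m was expected. I then opened the fingers and drew the arm clear.

What the last checks showed:
- **Upper tote position:** its centre is at (0.431, 0.345) at the stacked height, about 2 mm from the lower tote's measured centre. Its yaw is 10.2°, against 10 to 10.5° for the lower one.
- **Size check:** its length measured 151 mm at z = 0.10 m, against 152 mm given, so the stacked height is right. In the scene view it looks level, with its feet on the lower tote's ledges.
- **Lower tote:** the one corner I could compare moved less than 2 mm, which is within measuring error.
- **Plain bin:** the arm never went near it, but I did not measure it again at the end.

No check failed. The top and wrist cameras disagreed by 1 to 2.5 mm on the tote positions, so I used values between the two. The hand-in gave no verdict.

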